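# Sort the unloaded kiln shelf

## Robot

A 7-joint arm with a two-finger parallel gripper is mounted at the origin on the work surface. World frame = base frame: x ahead of the robot, y to its left, z up, the work surface at z = 0. Lengths are in m, angles in rad, forces in N, time in s.
With the tool pointing down it reaches from about 0.425 to 0.875 m from the base axis. Payload 4.7 kg.
Tool frame: the origin (TCP) lies midway between the tips of the shut fingers; the grasp point (between the pads) lies 19 mm behind it; z points along the fingers, y is the line along which they close (so a half turn about z gives the same grasp; the last joint's range is limited). The gripper opens to 85 mm and grips with 20 to 120 N. Pads are 22 mm wide; open, the fingers measure 114 mm over their backs; the gripper's body (76 mm by 85 mm) begins 54 mm behind the grasp point. The pads swing forward as they close: fully open they stand 13 mm farther back than shut.
Start: joints at [1.29, 0.321, -0.07, 1.45, 0.023, 1.371, -0.057], TCP at [0.189, -0.622, 0.231] pointing down, gripper open.
Joint ranges: [-2.86, 2.86], [-0.3, 2.09], [-1.38, 1.24], [0.06, 2.45], [-1.56, 4.7], [0.09, 2.05], [-2.69, 2.69]. Speed limits (rad/s): [2.57, 2.57, 3.14, 3.14, 3.14, 3.14, 3.14].

## Interface

Orientations are given as a unit quaternion [w, x, y, z].
In Python, from plant import env gives the robot as it stands.
- The arm moves only by the tool arm_command, never from a script. Its argument "targets" is one flat list of numbers, 7 for each row, row after row: the shift along the tool's x, y, z normalised to -1 to 1, where 1 is 0.025 m, then the turn, a rotation vector about the tool's x, y, z normalised to -1 to 1, where 1 is 0.1 rad, then the opening, from 0 (shut) to 1 (fully open). In form: [tx, ty, tz, rx, ry, rz, grip, tx, ty, tz, rx, ry, rz, grip, ...]. A call has exactly 8 rows; each row shifts and turns the commanded pose from where the row before left it, along the tool's axes as they then stand; what a row does not reach is not made up. A row lasts 1/10 s, in which the tool goes at most 50 mm and 8.59 degrees, less where a joint would pass 70% of its speed; a pose out of reach is approached as far as the arm can. A call with a number of a shift or a turn outside -1 to 1 is refused whole. A call with a gripper value outside its range is refused whole. The fingers move at their own pace and stop on an object; the grip force is fixed at half the most. Time passes only in rows, so rows that do not move let the fingers close, or fill a call up. It gives the time, the measured TCP pose, the force, the opening and the grip force at its end, in the units of the state.
- env.get_state(): the state, without advancing time (a new reading comes with each control period).
- env.capture(name): name is "side" or "top"; returns (picture, depth): 400x640x3 uint8, red, green, blue; 400x640 float32, m along the optical axis (not along the pixel's ray), 0 where there is no reading.
- env.get_calibration(name): a dict with "vertical_fov" (degrees; the focal length in pixels is half the picture's height over the tangent of half this angle, whatever the lens; pixels are square), "cx", "cy" (the principal point, pixels), "extrinsics" (4x4, takes a point from camera to world coordinates). Camera axes: x right, y down, z forward; pixel columns grow to the right and rows downward; lengths in m; the calibration is good to about 2 mm. A picture is of the moment at which its call begins. get_calibration takes no time and is no camera call.
- env.sign_off(): hands the job in; it is judged then, once.
Trained networks look in the newest picture that a camera, given by its name, has taken for a name from the list of things; names that differ only in an ending like _2 or _b are one class to them, and where a whole thing is asked for, a point or a joint stands for the part that bears it (a point fixed in the world has none). Each returns a list of dicts, best first, with "p" (0 to 1); they miss things now and then, are a little off and sometimes report something else, mostly with a low value. They report only what shows in the picture. A call takes as long as a camera call.
- env.boxes_of(camera, query): "xyz" ([x, y, z] in m, in world coordinates, good to about 4 mm: the middle of the surface that is visible of it).
- env.silhouettes(camera, query): "region" (400x640 bool, what is visible of it).
The state is a dict: "t": time; "joint_pos": joint angles; "dq": joint speeds; "joint_efforts": joint torques, N m; "tcp_pos": TCP position; "orientation": TCP orientation; "force": force on the tool from outside, world axes, zero at the start; "wrist_torque": the same for the moment, N m; "grip_width": finger opening in m; "grasp_force": force on a finger pad.
Only numpy, scipy, OpenCV 4.12 (cv2) and the standard library are available. Lean on these libraries where they do the work, as an engineer would, in place of code of your own. Each camera call takes 0.05 s, during which the arm holds its last target. There are 200 camera calls.

## Task

Sort the five fired pieces on the pale kiln shelf: both bare terracotta cups go into the wooden tray (they still need glazing), both blue-glazed cups into the white tray, and the kiln post into the dark steel tray beside the props lying there. Set each piece down gently, never dropping it, so that it stands upright and flat on the tray's floor with the cups not touching one another, and leave the jar, bowl and brush where they are.

Things in the scene. Friction and masses are not known exactly. Their poses are not given: they have to be found in the camera images.
- clay_cup_a_mid (a point): Bare orange-brown terracotta (unglazed) straight-sided cup without handle, open at the top, 54 mm across and 70 mm tall (wall 4 mm), standing upright on the kiln shelf (a flat cream slab 310 x 160 mm, 18 mm thick, with all five pieces on it, at least 25 mm apart), about 130 g. This point is its centre, on its axis 35 mm above its underside; its z axis points out of its mouth. It may be gripped across its outside.
- clay_cup_b_mid (a point): A second, identical bare orange-brown terracotta (unglazed) straight-sided cup without handle, open at the top, 54 mm across and 70 mm tall (wall 4 mm), standing upright on the kiln shelf (a flat cream slab 310 x 160 mm, 18 mm thick, with all five pieces on it, at least 25 mm apart), about 130 g. This point is its centre, on its axis 35 mm above its underside; its z axis points out of its mouth. It may be gripped across its outside.
- blue_cup_a_mid (a point): Blue-glazed (with pale foot) straight-sided cup without handle, open at the top, 54 mm across and 70 mm tall (wall 4 mm), standing upright on the kiln shelf (a flat cream slab 310 x 160 mm, 18 mm thick, with all five pieces on it, at least 25 mm apart), about 130 g. This point is its centre, on its axis 35 mm above its underside; its z axis points out of its mouth. It may be gripped across its outside.
- blue_cup_b_mid (a point): A second, identical blue-glazed (with pale foot) straight-sided cup without handle, open at the top, 54 mm across and 70 mm tall (wall 4 mm), standing upright on the kiln shelf (a flat cream slab 310 x 160 mm, 18 mm thick, with all five pieces on it, at least 25 mm apart), about 130 g. This point is its centre, on its axis 35 mm above its underside; its z axis points out of its mouth. It may be gripped across its outside.
- kiln_post_mid (a point): Kiln post: a solid white ceramic square prop, 36 x 36 mm and 75 mm tall, standing upright on the kiln shelf (a flat cream slab 310 x 160 mm, 18 mm thick, with all five pieces on it, at least 25 mm apart), about 170 g. This point is its centre, 37.5 mm above its underside; x and y are square to its sides, z up.
- wood_tray: Wooden tray with low walls, fixed, 170 mm square, 25 mm tall outside, walls and floor 5 mm thick (160 mm square inside). Origin at the centre of its underside, on the table; x and y along its sides, z up; the inner floor lies 5 mm above the origin. Empty at the start. Tray places are swapped from start to start.
- white_tray: White plastic tray with low walls, fixed, 170 mm square, 25 mm tall outside, walls and floor 5 mm thick (160 mm square inside). Origin at the centre of its underside, on the table; x and y along its sides, z up; the inner floor lies 5 mm above the origin. Empty at the start.
- black_tray: Dark grey steel tray with low walls, fixed, 170 mm square, 25 mm tall outside, walls and floor 5 mm thick (160 mm square inside). Origin at the centre of its underside, on the table; x and y along its sides, z up; the inner floor lies 5 mm above the origin. Two white kiln props (30 x 70 mm, tops 35 mm above the table) are fixed lying in a row along its +x wall and fill the floor from x = +48 mm on; the floor from x = -80 to +48 mm is free.
- glaze_jar: Bystander: amber glass jar with a white lid, 64 mm across, 85 mm tall, standing on the table beyond the trays. Origin at the centre of its underside.
- water_bowl: Bystander: white bowl, 120 mm across, 50 mm tall, on the table's far side. Origin at the centre of its underside.
- glaze_brush: Bystander: brush lying on the table beyond the trays. Origin under its middle, x along its length.

How it is judged:
By the outcome, as a careful person would: the job done as asked, in the order asked, and still so for the second after the job is handed in, with the robot touching nothing.
It also fails if it takes over 118 s, if anything falls off the work surface, if the arm or the gripper's body presses on something with over 40 N, if the wrist force passes 120 N, or if a joint passes its speed limit or range.

## Working session

There is one attempt and no reset: what is moved stays moved. The work goes in short steps, Python scripts to look and compute and a tool call to move; the robot and the scene stay as the last step left them, time stands still between calls to the robot, and variables do not carry over. Pictures are saved under pics/ and viewed, at most 14 in all, crops included, and the job is handed in when it is done.

Besides the shell and the picture viewer there is one more tool, called by a JSON object that holds its "fn" and its "kwargs", one argument or row to a line. arm_command: Moves the arm, as the interface text tells. Scaled input: -1 to 1 covers 0.025 m each way for a shift and 0.1 rad each way for a turn. Its arguments: {"type":"object","properties":{"targets":{"type":"array","items":{"type":"number"}}},"required":["targets"]}

```bash
ls; mkdir -p pics; python3 - <<'E'
from plant import env
import cv2,numpy as np
for c in ["top","side"]:
    im,d=env.capture(c); cv2.imwrite(f"pics/{c}0.png",im[:,:,::-1]); k=env.get_calibration(c)
    print(c,k["vertical_fov"],k["cx"],k["cy"],np.round(k["extrinsics"],3).tolist())
    for q in ["clay_cup_a_mid","blue_cup_a_mid","kiln_post_mid","wood_tray","white_tray","black_tray","glaze_jar","water_bowl","glaze_brush"]:
        print(q,[(np.round(b["xyz"],3).tolist(),round(b["p"],2)) for b in env.boxes_of(c,q)])
s=env.get_state();print(s)
E
```

```text
pics
top 48.335457958936054 321.4624942044358 197.68454237627367 [[0.025, -0.988, 0.154, 0.469], [-1.0, -0.024, 0.007, -0.006], [-0.003, -0.154, -0.988, 1.071], [0.0, 0.0, 0.0, 1.0]]
clay_cup_a_mid [([0.517, 0.034, 0.029], 0.82)]
blue_cup_a_mid []
kiln_post_mid [([0.516, -0.081, 0.095], 0.76)]
wood_tray [([0.685, -0.022, 0.005], 0.96), ([0.52, -0.086, 0.094], 0.59)]
white_tray [([0.496, -0.372, 0.007], 0.81)]
black_tray [([0.5, 0.326, 0.005], 0.86)]
glaze_jar [([0.753, 0.183, 0.083], 0.72)]
water_bowl [([0.747, 0.317, 0.021], 0.73)]
glaze_brush [([0.731, -0.238, 0.015], 0.58)]
side 46.99366614315921 318.6651536121383 193.786453172294 [[0.988, -0.087, 0.129, 0.453], [-0.154, -0.655, 0.74, -0.956], [0.02, -0.751, -0.661, 0.907], [0.0, 0.0, 0.0, 1.0]]
clay_cup_a_mid [([0.517, 0.017, 0.066], 0.88), ([0.428, -0.156, 0.067], 0.43)]
blue_cup_a_mid [([0.43, -0.043, 0.066], 0.56)]
kiln_post_mid [([0.52, -0.102, 0.073], 0.95), ([0.5, 0.317, 0.006], 0.32)]
wood_tray [([0.685, -0.014, 0.006], 0.74), ([0.435, 0.076, 0.066], 0.73)]
white_tray [([0.495, -0.37, 0.0], 0.75)]
black_tray [([0.498, 0.31
[... 199 characters left out ...]
': array([ 1.29008993,  0.32097781, -0.07007742,  1.45054041,  0.02258217,
        1.37080851, -0.05689202]), 'dq': array([ 0.0015382 ,  0.00091559, -0.00029592,  0.00076155,  0.00014585,
        0.00088296, -0.0021423 ]), 'joint_efforts': array([-7.49534720e-04, -4.93401003e+01, -3.81881213e-01, -3.14580524e+01,
        1.32194793e-02,  1.28929725e-03,  5.20334538e-06]), 'tcp_pos': array([ 0.18882811, -0.6219654 ,  0.23134245]), 'orientation': array([ 2.86716758e-05,  9.89155590e-01,  1.46871430e-01, -1.42236859e-05]), 'force': array([-0.38409521, -0.33697052, -0.65172194]), 'wrist_torque': array([-0.01852343,  0.01766438,  0.03924232]), 'grasp_force': 0.0, 'grip_width': 0.0854310914277453}
```

View pics/top0.png

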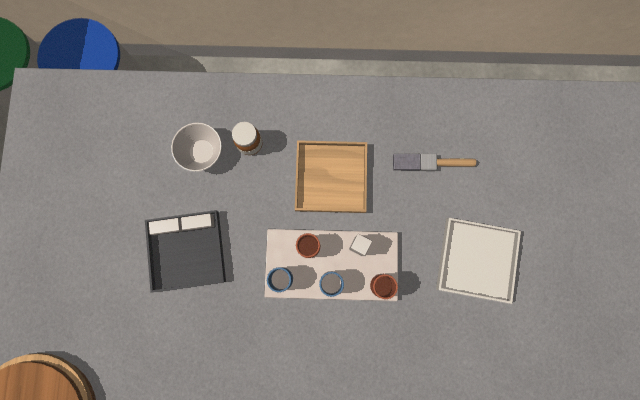

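View pics/side0.png

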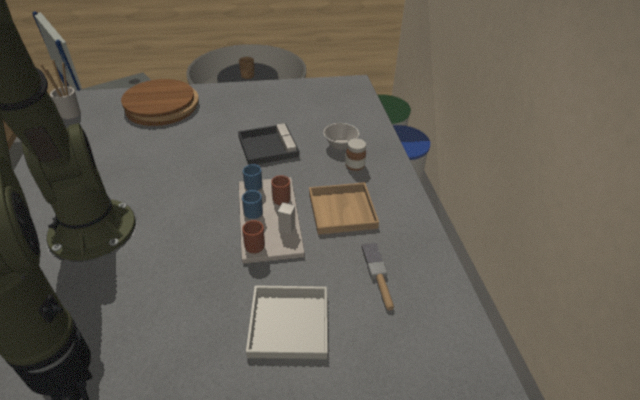

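```bash
cat > h.py <<'E'
from plant import env
import numpy as np,cv2
def cloud(c):
    im,d=env.capture(c);k=env.get_calibration(c)
    f=200/np.tan(np.radians(k["vertical_fov"]/2)); v,u=np.mgrid[:400,:640]
    P=np.stack([(u-k["cx"])/f*d,(v-k["cy"])/f*d,d,np.ones_like(d)],-1)@np.array(k["extrinsics"]).T
    P[d<=0]=np.nan
    return im,P[...,:3]
def blobs(m,P,n=25):
    N,L,S,_=cv2.connectedComponentsWithStats(m.astype(np.uint8))
    for i in range(1,N):
        if S[i,4]>=n: yield L==i,S[i]
def rect(p):
    return cv2.minAreaRect((p[:,:2]*1000).astype(np.float32))
E
cat > m.py <<'E'
from h import *
for c in ["top","side"]:
    im,P=cloud(c);x,y,z=[P[...,i] for i in range(3)]
    print(c,"shelf z",np.round(np.nanmedian(z[(abs(x-.48)<.06)&(abs(y+.03)<.14)&(z<.04)]),4))
    for m,s in blobs((z>.08)&(z<.11)&(x>.36)&(x<.6)&(abs(y+.03)<.2),P):
        p=P[m];(cx,cy),r=cv2.minEnclosingCircle((p[:,:2]*1000).astype(np.float32))
        print("px",s[:4],"circ",np.round([cx,cy,r],1),"rect",np.round(np.hstack(rect(p)),1),"z",np.round(np.median(p[:,2]),4),im[m].mean(0).astype(int))
    for q,x0,y0 in [("wood",.685,-.02),("white",.495,-.37),("black",.5,.32)]:
        m=(abs(x-x0)<.13)&(abs(y-y0)<.13)&(z>.015)&(z<.034)&~((abs(y+.03)<.17)&(x<.59))
        for b,s in blobs(m,P,60): print(q,np.round(np.hstack(rect(P[b])),1),round(float(np.median(z[b])),4))
E
python3 m.py
```

```text
top shelf z 0.0183
px [296 233  24  25] circ [516.8  29.8  26.8] rect [516.5  29.6  52.6  50.7   1.6] z 0.0875 [156  95  73]
px [351 234  21  21] circ [521.2 -87.5  23.4] rect [521.1 -87.6  35.1  36.   64.1] z 0.0925 [212 201 189]
px [267 267  25  25] circ [440.8  90.2  26.7] rect [441.2  89.7  51.5  52.1   1.4] z 0.0874 [ 87 110 132]
px [319 271  25  26] circ [434.4 -24.3  26.9] rect [434.3 -24.2  52.2  52.6  14.8] z 0.0872 [ 92 115 136]
px [373 274  25  25] circ [ 431.7 -141.1   27. ] rect [ 432.1 -141.2   51.3   52.8    0.6] z 0.087 [148  88  67]
wood [687.2 -19.1 170.9 170.    0. ] 0.0243
white [ 495.6 -369.6  173.6  170.2   80.9] 0.0243
black [500.1 321.7 170.3 171.9   9.5] 0.0249
side shelf z 0.0178
px [242 164  19  15] circ [438.   89.   28.9] rect [438.1  88.6  56.5  51.1  85.8] z 0.0857 [58 72 84]
px [271 175  19  15] circ [514.8  29.8  28.9] rect [515.4  29.9  57.   50.3  85.2] z 0.085 [97 67 56]
px [241 190  21  16] circ [432.6 -24.3  28.9] rect [433.2 -24.1  55.1  52.4  68.5] z 0.0854 [63 77 88]
px [278 203  17  15] circ [519.9 -87.6  24.4] rect [519.7 -87.7  39.7  36.5  67.1] z 0.0914 [160 153 142]
px [242 220  22  17] circ [ 429.8 -140.1   28.4] rect [ 429.9 -140.4   52.2   54.2   30.4] z 0.0857 [99 66 54]
wood [ 6.859e+02 -1.720e+01  1.709e+02  1.780e+02  1.000e-01] 0.0224
white [ 494.4 -367.1  174.5  169.7   80.5] 0.0232
black [498.3 322.8 172.5 181.    9.8] 0.0235
```

{"fn": "arm_command", "kwargs": {
  "targets": [0, 0, 0.95, 0, 0, 0.98, 1, 0, 0, 0.95, 0, 0, 0.98, 1, 0, 0, 0.95, 0, 0, 0.98, 1, 0.5, -1, 0, 0, 0, 0, 1, 0.5, -1, 0, 0, 0, 0, 1, 0.5, -1, 0, 0, 0, 0, 1, 0.5, -1, 0, 0, 0, 0, 1, 0.5, -1, 0, 0, 0, 0, 1]
}}

```text
t: 1.9
tcp_pos: [0.2517, -0.4959, 0.1602]
orientation: [0.0, 1.0, 0.0, 0.0]
force: [1.0, -0.1, 0.6]
grip_width: 0.0852
grasp_force: 0.0
```

{"fn": "arm_command", "kwargs": {
  "targets": [0.5, -1, 0, 0, 0, 0, 1, 0.5, -1, 0, 0, 0, 0, 1, 0.5, -1, 0, 0, 0, 0, 1, 0.5, -1, 0, 0, 0, 0, 1, 0.5, -1, 0, 0, 0, 0, 1, 0.5, -1, 0, 0, 0, 0, 1, 0.5, -1, 0, 0, 0, 0, 1, 0.5, -1, 0, 0, 0, 0, 1]
}}

```text
t: 2.7
tcp_pos: [0.3516, -0.2959, 0.1603]
orientation: [0.0, 1.0, 0.0, 0.0]
force: [0.2, 0.3, 0.3]
grip_width: 0.0855
grasp_force: 0.0
```

{"fn": "arm_command", "kwargs": {
  "targets": [0.453, -0.89, 0, 0, 0, 0, 1, 0.453, -0.89, 0, 0, 0, 0, 1, 0.453, -0.89, 0, 0, 0, 0, 1, 0.453, -0.89, 0, 0, 0, 0, 1, 0.453, -0.89, 0, 0, 0, 0, 1, 0.453, -0.89, 0, 0, 0, 0, 1, 0.453, -0.86, 0, 0, 0, 0, 1, 0, 0, 0, 0, 0, 0, 1]
}}

```text
t: 3.5
tcp_pos: [0.4318, -0.1385, 0.1605]
orientation: [-0.0, 1.0, 0.003, 0.001]
force: [0.7, -0.7, 0.8]
grip_width: 0.0852
grasp_force: 0.0
```

{"fn": "arm_command", "kwargs": {
  "targets": [0, 0.08, 0.98, 0, 0, 0, 1, 0, 0, 0.98, 0, 0, 0, 1, 0, 0, 0.98, 0, 0, 0, 1, 0, 0, 0.98, 0, 0, 0, 1, 0, 0, 0.6, 0, 0, 0, 1, 0, 0, 0.38, 0, 0, 0, 1, 0, 0, 0, 0, 0, 0, 1, 0, 0, 0, 0, 0, 0, 0]
}}

```text
t: 4.3
tcp_pos: [0.4306, -0.1442, 0.0381]
orientation: [0.0, 1.0, 0.0, 0.0]
force: [-0.5, -0.5, 0.1]
grip_width: 0.0729
grasp_force: 0.0
```

{"fn": "arm_command", "kwargs": {
  "targets": [0, 0, 0, 0, 0, 0, 0, 0, 0, 0, 0, 0, 0, 0, 0, 0, 0, 0, 0, 0, 0, 0, 0, 0, 0, 0, 0, 0, 0, 0, 0, 0, 0, 0, 0, 0, 0, 0, 0, 0, 0, 0, 0, 0, 0, 0, 0, 0, 0, 0, 0, 0, 0, 0, 0, 0]
}}

```text
t: 5.1
tcp_pos: [0.4311, -0.144, 0.0389]
orientation: [0.001, 1.0, 0.0, 0.001]
force: [-1.5, 1.7, 5.1]
grip_width: 0.0534
grasp_force: 62.1
```

{"fn": "arm_command", "kwargs": {
  "targets": [0, 0, -0.5, 0, 0, 0, 0, 0, 0, -1, 0, 0, 0, 0, 0, 0, -1, 0, 0, 0, 0, 0, 0, -1, 0, 0, 0, 0, 0, 0, -1, 0, 0, 0, 0, 0, 0, -0.5, 0, 0, 0, 0, 0.98, -0.42, 0, 0, 0, 0, 0, 0.98, -0.42, 0, 0, 0, 0, 0]
}}

```text
t: 5.9
tcp_pos: [0.4797, -0.1233, 0.1635]
orientation: [0.001, 1.0, -0.001, 0.001]
force: [-0.2, 0.5, -0.5]
grip_width: 0.0528
grasp_force: 63.1
```

{"fn": "arm_command", "kwargs": {
  "targets": [0.98, -0.42, 0, 0, 0, 0, 0, 0.98, -0.42, 0, 0, 0, 0, 0, 0.98, -0.42, 0, 0, 0, 0, 0, 0.98, -0.42, 0, 0, 0, 0, 0, 0.98, -0.42, 0, 0, 0, 0, 0, 0.98, -0.42, 0, 0, 0, 0, 0, 0.98, -0.42, 0, 0, 0, 0, 0, 0.98, -0.42, 0, 0, 0, 0, 0]
}}

```text
t: 6.7
tcp_pos: [0.6757, -0.0385, 0.1621]
orientation: [0.0, 1.0, 0.0, -0.001]
force: [0.9, 0.2, -0.4]
grip_width: 0.053
grasp_force: 63.0
```

{"fn": "arm_command", "kwargs": {
  "targets": [0.98, -0.42, 0, 0, 0, 0, 0, 0.98, -0.42, 0, 0, 0, 0, 0, 0, 0, 0.8, 0, 0, 0, 0, 0, 0, 1, 0, 0, 0, 0, 0, 0, 1, 0, 0, 0, 0, 0, 0, 0.8, 0, 0, 0, 0, 0, 0, 0.4, 0, 0, 0, 0, 0, 0, 0, 0, 0, 0, 0]
}}

```text
t: 7.5
tcp_pos: [0.7227, -0.0179, 0.0604]
orientation: [0.0, 1.0, 0.0, -0.002]
force: [-0.6, 0.1, -1.3]
grip_width: 0.0531
grasp_force: 63.0
```

{"fn": "arm_command", "kwargs": {
  "targets": [0, 0, 0.5, 0, 0, 0, 0, 0, 0, 0.4, 0, 0, 0, 0, 0, 0, 0.15, 0, 0, 0, 0, 0, 0, 0.1, 0, 0, 0, 0, 0, 0, 0.08, 0, 0, 0, 0, 0, 0, 0.04, 0, 0, 0, 0, 0, 0, 0.04, 0, 0, 0, 0, 0, 0, 0, 0, 0, 0, 0]
}}

```text
t: 8.3
tcp_pos: [0.7242, -0.0175, 0.0299]
orientation: [0.0, 1.0, 0.0, 0.0]
force: [0.1, -0.4, -1.6]
grip_width: 0.053
grasp_force: 63.0
```

{"fn": "arm_command", "kwargs": {
  "targets": [0, 0, 0.04, 0, 0, 0, 0, 0, 0, 0.04, 0, 0, 0, 0, 0, 0, 0.03, 0, 0, 0, 0, 0, 0, 0.03, 0, 0, 0, 0, 0, 0, 0.02, 0, 0, 0, 0, 0, 0, 0, 0, 0, 0, 0, 0, 0, 0, 0, 0, 0, 0, 0, 0, 0, 0, 0, 0, 0]
}}

```text
t: 9.1
tcp_pos: [0.7242, -0.0176, 0.0261]
orientation: [0.0, 1.0, 0.0, 0.0]
force: [-2.7, 0.4, 1.8]
grip_width: 0.053
grasp_force: 63.2
```

{"fn": "arm_command", "kwargs": {
  "targets": [0, 0, 0.01, 0, 0, 0, 0, 0, 0, 0, 0, 0, 0, 1, 0, 0, 0, 0, 0, 0, 1, 0, 0, 0, 0, 0, 0, 1, 0, 0, 0, 0, 0, 0, 1, 0, 0, -0.3, 0, 0, 0, 1, 0, 0, -0.8, 0, 0, 0, 1, 0, 0, -1, 0, 0, 0, 1]
}}

```text
t: 9.9
tcp_pos: [0.7233, -0.0176, 0.0778]
orientation: [-0.0, 1.0, 0.0, -0.001]
force: [-0.2, 0.6, -0.2]
grip_width: 0.0852
grasp_force: 0.0
```

{"fn": "arm_command", "kwargs": {
  "targets": [0, 0, -1, 0, 0, 0, 1, 0, 0, -1, 0, 0, 0, 1, 0, 0, -1, 0, 0, 0, 1, -0.9, -0.2, -0.3, 0, 0, 0, 1, -0.9, -0.2, 0, 0, 0, 0, 1, -0.9, -0.2, 0, 0, 0, 0, 1, -0.9, -0.2, 0, 0, 0, 0, 1, -0.9, -0.2, 0, 0, 0, 0, 1]
}}

```text
t: 10.7
tcp_pos: [0.6108, 0.0077, 0.1612]
orientation: [0.0, 1.0, 0.0, 0.0]
force: [0.3, -0.3, 0.4]
grip_width: 0.0854
grasp_force: 0.0
```

{"fn": "arm_command", "kwargs": {
  "targets": [-0.9, -0.2, 0, 0, 0, 0, 1, -0.9, -0.2, 0, 0, 0, 0, 1, -0.9, -0.2, 0, 0, 0, 0, 1, -0.9, -0.2, 0, 0, 0, 0, 1, -0.2, -0.1, 0, 0, 0, 0, 1, 0, 0, 0, 0, 0, 0, 1, 0, 0, 0, 0, 0, 0, 1, 0, 0, 0, 0, 0, 0, 1]
}}

```text
t: 11.5
tcp_pos: [0.5175, 0.0295, 0.1607]
orientation: [-0.0, 1.0, 0.0, 0.0]
force: [-0.1, 0.2, -0.3]
grip_width: 0.0854
grasp_force: 0.0
```

{"fn": "arm_command", "kwargs": {
  "targets": [0, 0, 0.98, 0, 0, 0, 1, 0, 0, 0.98, 0, 0, 0, 1, 0, 0, 0.98, 0, 0, 0, 1, 0, 0, 0.98, 0, 0, 0, 1, 0, 0, 0.6, 0, 0, 0, 1, 0, 0, 0.36, 0, 0, 0, 1, 0, 0, 0, 0, 0, 0, 1, 0, 0, 0, 0, 0, 0, 0]
}}

```text
t: 12.3
tcp_pos: [0.5174, 0.0299, 0.0393]
orientation: [-0.0, 1.0, 0.0, 0.001]
force: [-0.1, -0.2, 0.9]
grip_width: 0.073
grasp_force: 0.0
```

{"fn": "arm_command", "kwargs": {
  "targets": [0, 0, 0, 0, 0, 0, 0, 0, 0, 0, 0, 0, 0, 0, 0, 0, 0, 0, 0, 0, 0, 0, 0, 0, 0, 0, 0, 0, 0, 0, 0, 0, 0, 0, 0, 0, 0, 0, 0, 0, 0, 0, 0, 0, 0, 0, 0, 0, 0, 0, 0, 0, 0, 0, 0, 0]
}}

```text
t: 13.1
tcp_pos: [0.5177, 0.0299, 0.04]
orientation: [0.0, 1.0, 0.0, 0.001]
force: [-1.4, -0.5, 5.3]
grip_width: 0.0524
grasp_force: 62.3
```

```bash
cat > look.py <<'E'
import sys
from h import *
im,P=cloud("top");x,y,z=[P[...,i] for i in range(3)]
for m,s in blobs((z>.06)&(z<.11)&(x>.36)&(x<.8)&(y>-.47)&(y<.42),P):
    p=P[m];zt=np.percentile(p[:,2],80);p=p[p[:,2]>zt-.006]
    print("circ",np.round(np.hstack(cv2.minEnclosingCircle((p[:,:2]*1000).astype(np.float32))),1),"ztop",round(float(zt),4),im[m].mean(0).astype(int))
if len(sys.argv)>1: cv2.imwrite(sys.argv[1],im[:,:,::-1])
E
python3 look.py
```

```text
circ [768.7 184.5  28.5] ztop 0.0858 [208 199 187]
circ [724.2 -19.   27. ] ztop 0.0757 [145  85  63]
circ [521.3 -87.6  23.4] ztop 0.0939 [142 133 126]
circ [440.1  92.4  25.8] ztop 0.0886 [ 78 101 121]
```

{"fn": "arm_command", "kwargs": {
  "targets": [0, 0, -0.5, 0, 0, 0, 0, 0, 0, -1, 0, 0, 0, 0, 0, 0, -1, 0, 0, 0, 0, 0, 0, -1, 0, 0, 0, 0, 0, 0, -1, 0, 0, 0, 0, 0.87, 0.32, -0.5, 0, 0, 0, 0, 0.87, 0.32, 0, 0, 0, 0, 0, 0.87, 0.32, 0, 0, 0, 0, 0]
}}

```text
t: 13.95
tcp_pos: [0.5828, 0.0053, 0.1651]
orientation: [0.0, 1.0, 0.0, 0.001]
force: [-0.1, 1.0, -1.3]
grip_width: 0.0521
grasp_force: 62.9
```

{"fn": "arm_command", "kwargs": {
  "targets": [0.87, 0.32, 0, 0, 0, 0, 0, 0.87, 0.32, 0, 0, 0, 0, 0, 0.87, 0.32, 0, 0, 0, 0, 0, 0, 0, 0.8, 0, 0, 0, 0, 0, 0, 1, 0, 0, 0, 0, 0, 0, 1, 0, 0, 0, 0, 0, 0, 1, 0, 0, 0, 0, 0, 0, 0.7, 0, 0, 0, 0]
}}

```text
t: 14.75
tcp_pos: [0.6461, -0.0185, 0.0496]
orientation: [0.0, 1.0, 0.0, -0.001]
force: [-0.1, 0.8, -1.2]
grip_width: 0.0522
grasp_force: 62.9
```

{"fn": "arm_command", "kwargs": {
  "targets": [0, 0, 0.4, 0, 0, 0, 0, 0, 0, 0.2, 0, 0, 0, 0, 0, 0, 0.1, 0, 0, 0, 0, 0, 0, 0.08, 0, 0, 0, 0, 0, 0, 0.04, 0, 0, 0, 0, 0, 0, 0.04, 0, 0, 0, 0, 0, 0, 0, 0, 0, 0, 0, 0, 0, 0, 0, 0, 0, 0]
}}

```text
t: 15.55
tcp_pos: [0.6473, -0.0182, 0.0298]
orientation: [0.0, 1.0, 0.0, 0.0]
force: [0.7, -0.6, -0.8]
grip_width: 0.0524
grasp_force: 62.9
```

{"fn": "arm_command", "kwargs": {
  "targets": [0, 0, 0.04, 0, 0, 0, 0, 0, 0, 0.04, 0, 0, 0, 0, 0, 0, 0.03, 0, 0, 0, 0, 0, 0, 0.02, 0, 0, 0, 0, 0, 0, 0.01, 0, 0, 0, 0, 0, 0, 0, 0, 0, 0, 0, 0, 0, 0, 0, 0, 0, 0, 0, 0, 0, 0, 0, 0, 0]
}}

```text
t: 16.35
tcp_pos: [0.6472, -0.0181, 0.0271]
orientation: [0.0, 1.0, 0.0, 0.0]
force: [-3.4, -0.7, 5.5]
grip_width: 0.0523
grasp_force: 63.2
```

{"fn": "arm_command", "kwargs": {
  "targets": [0, 0, 0, 0, 0, 0, 1, 0, 0, 0, 0, 0, 0, 1, 0, 0, 0, 0, 0, 0, 1, 0, 0, 0, 0, 0, 0, 1, 0, 0, -0.3, 0, 0, 0, 1, 0, 0, -0.8, 0, 0, 0, 1, 0, 0, -1, 0, 0, 0, 1, 0, 0, -1, 0, 0, 0, 1]
}}

```text
t: 17.15
tcp_pos: [0.647, -0.018, 0.1047]
orientation: [-0.0, 1.0, 0.001, -0.0]
force: [0.6, -0.3, -0.5]
grip_width: 0.0853
grasp_force: 0.0
```

{"fn": "arm_command", "kwargs": {
  "targets": [0, 0, -1, 0, 0, 0, 1, 0, 0, -1, 0, 0, 0, 1, -0.9, 0.03, -0.3, 0, 0, 0, 1, -0.9, 0.03, 0, 0, 0, 0, 1, -0.9, 0.03, 0, 0, 0, 0, 1, -0.9, 0.03, 0, 0, 0, 0, 1, -0.9, 0.03, 0, 0, 0, 0, 1, -0.9, 0.03, 0, 0, 0, 0, 1]
}}

```text
t: 17.95
tcp_pos: [0.5113, -0.0226, 0.1616]
orientation: [0.0, 1.0, 0.001, 0.0]
force: [-1.4, -0.4, -0.0]
grip_width: 0.0859
grasp_force: 0.0
```

{"fn": "arm_command", "kwargs": {
  "targets": [-0.9, 0.03, 0, 0, 0, 0, 1, -0.9, 0.03, 0, 0, 0, 0, 1, -0.9, 0, 0, 0, 0, 0, 1, -0.4, 0, 0, 0, 0, 0, 1, 0, 0, 0, 0, 0, 0, 1, 0, 0, 0, 0, 0, 0, 1, 0, 0, 0, 0, 0, 0, 1, 0, 0, 0, 0, 0, 0, 1]
}}

```text
t: 18.75
tcp_pos: [0.4353, -0.0241, 0.161]
orientation: [-0.0, 1.0, 0.001, 0.0]
force: [0.4, 0.4, 0.2]
grip_width: 0.0853
grasp_force: 0.0
```

{"fn": "arm_command", "kwargs": {
  "targets": [0, 0, 0.98, 0, 0, 0, 1, 0, 0, 0.98, 0, 0, 0, 1, 0, 0, 0.98, 0, 0, 0, 1, 0, 0, 0.98, 0, 0, 0, 1, 0, 0, 0.6, 0, 0, 0, 1, 0, 0, 0.36, 0, 0, 0, 1, 0, 0, 0, 0, 0, 0, 1, 0, 0, 0, 0, 0, 0, 0]
}}

```text
t: 19.55
tcp_pos: [0.4353, -0.0242, 0.0395]
orientation: [-0.0, 1.0, 0.0, 0.0]
force: [0.2, -0.0, -0.7]
grip_width: 0.073
grasp_force: 0.0
```

{"fn": "arm_command", "kwargs": {
  "targets": [0, 0, 0, 0, 0, 0, 0, 0, 0, 0, 0, 0, 0, 0, 0, 0, 0, 0, 0, 0, 0, 0, 0, 0, 0, 0, 0, 0, 0, 0, 0, 0, 0, 0, 0, 0, 0, 0, 0, 0, 0, 0, 0, 0, 0, 0, 0, 0, 0, 0, 0, 0, 0, 0, 0, 0]
}}

```text
t: 20.35
tcp_pos: [0.4357, -0.0243, 0.0403]
orientation: [0.0, 1.0, 0.0, 0.001]
force: [-0.8, 0.9, 5.7]
grip_width: 0.0533
grasp_force: 62.2
```

```bash
python3 look.py
```

```text
circ [768.8 183.8  28.3] ztop 0.0859 [204 195 181]
circ [724.5 -18.7  26.9] ztop 0.0755 [140  82  61]
circ [646.5 -19.3  26.7] ztop 0.0759 [151  89  65]
circ [521.2 -87.6  23.4] ztop 0.094 [214 205 195]
circ [440.8  90.   26.6] ztop 0.0886 [ 81 103 123]
```

{"fn": "arm_command", "kwargs": {
  "targets": [0, 0, -0.5, 0, 0, 0, 0, 0, 0, -1, 0, 0, 0, 0, 0, 0, -1, 0, 0, 0, 0, 0, 0, -1, 0, 0, 0, 0, 0, 0, -1, 0, 0, 0, 0, 0.26, 0.94, -0.5, 0, 0, 0, 0, 0.26, 0.94, 0, 0, 0, 0, 0, 0.26, 0.94, 0, 0, 0, 0, 0]
}}

```text
t: 21.2
tcp_pos: [0.4547, -0.0957, 0.1657]
orientation: [0.001, 1.0, 0.001, 0.001]
force: [-0.1, 0.1, -1.3]
grip_width: 0.0531
grasp_force: 63.2
```

{"fn": "arm_command", "kwargs": {
  "targets": [0.26, 0.94, 0, 0, 0, 0, 0, 0.26, 0.94, 0, 0, 0, 0, 0, 0.26, 0.94, 0, 0, 0, 0, 0, 0.26, 0.94, 0, 0, 0, 0, 0, 0.26, 0.94, 0, 0, 0, 0, 0, 0.26, 0.94, 0, 0, 0, 0, 0, 0.26, 0.94, 0, 0, 0, 0, 0, 0.26, 0.94, 0, 0, 0, 0, 0]
}}

```text
t: 22.0
tcp_pos: [0.5063, -0.2838, 0.1649]
orientation: [0.0, 1.0, 0.0, 0.0]
force: [-0.5, -0.8, -1.5]
grip_width: 0.0532
grasp_force: 63.2
```

{"fn": "arm_command", "kwargs": {
  "targets": [0.26, 0.94, 0, 0, 0, 0, 0, 0.26, 0.94, 0, 0, 0, 0, 0, 0.26, 0.94, 0, 0, 0, 0, 0, 0.22, 0.88, 0.5, 0, 0, 0, 0, 0, 0, 1, 0, 0, 0, 0, 0, 0, 1, 0, 0, 0, 0, 0, 0, 1, 0, 0, 0, 0, 0, 0, 0.8, 0, 0, 0, 0]
}}

```text
t: 22.8
tcp_pos: [0.5307, -0.3751, 0.0557]
orientation: [-0.0, 1.0, 0.0, -0.0]
force: [-0.2, -0.3, -2.4]
grip_width: 0.0536
grasp_force: 63.2
```

{"fn": "arm_command", "kwargs": {
  "targets": [0, 0, 0.6, 0, 0, 0, 0, 0, 0, 0.2, 0, 0, 0, 0, 0, 0, 0.1, 0, 0, 0, 0, 0, 0, 0.08, 0, 0, 0, 0, 0, 0, 0.04, 0, 0, 0, 0, 0, 0, 0.04, 0, 0, 0, 0, 0, 0, 0, 0, 0, 0, 0, 0, 0, 0, 0, 0, 0, 0]
}}

```text
t: 23.6
tcp_pos: [0.5315, -0.3753, 0.0304]
orientation: [0.0, 1.0, 0.0, 0.0]
force: [0.5, -0.6, -1.4]
grip_width: 0.0532
grasp_force: 63.2
```

{"fn": "arm_command", "kwargs": {
  "targets": [0, 0, 0.04, 0, 0, 0, 0, 0, 0, 0.04, 0, 0, 0, 0, 0, 0, 0.03, 0, 0, 0, 0, 0, 0, 0.02, 0, 0, 0, 0, 0, 0, 0.01, 0, 0, 0, 0, 0, 0, 0, 0, 0, 0, 0, 0, 0, 0, 0, 0, 0, 0, 0, 0, 0, 0, 0, 0, 0]
}}

```text
t: 24.4
tcp_pos: [0.5315, -0.3752, 0.0275]
orientation: [0.0, 1.0, 0.0, -0.0]
force: [-2.0, 2.0, 5.3]
grip_width: 0.0533
grasp_force: 63.7
```

{"fn": "arm_command", "kwargs": {
  "targets": [0, 0, 0, 0, 0, 0, 1, 0, 0, 0, 0, 0, 0, 1, 0, 0, 0, 0, 0, 0, 1, 0, 0, 0, 0, 0, 0, 1, 0, 0, -0.3, 0, 0, 0, 1, 0, 0, -0.8, 0, 0, 0, 1, 0, 0, -1, 0, 0, 0, 1, 0, 0, -1, 0, 0, 0, 1]
}}

```text
t: 25.2
tcp_pos: [0.5314, -0.3751, 0.1052]
orientation: [-0.0, 1.0, 0.0, -0.0]
force: [0.6, 0.1, 1.3]
grip_width: 0.0853
grasp_force: 0.0
```

{"fn": "arm_command", "kwargs": {
  "targets": [0, 0, -1, 0, 0, 0, 1, 0, 0, -1, 0, 0, 0, 1, -0.18, -0.93, -0.3, 0, 0, 0, 1, -0.18, -0.93, 0, 0, 0, 0, 1, -0.18, -0.93, 0, 0, 0, 0, 1, -0.18, -0.93, 0, 0, 0, 0, 1, -0.18, -0.93, 0, 0, 0, 0, 1, -0.18, -0.93, 0, 0, 0, 0, 1]
}}

```text
t: 26.0
tcp_pos: [0.5042, -0.2347, 0.1622]
orientation: [0.0, 1.0, 0.0, 0.0]
force: [-0.6, -0.8, 0.2]
grip_width: 0.0852
grasp_force: 0.0
```

{"fn": "arm_command", "kwargs": {
  "targets": [-0.18, -0.93, 0, 0, 0, 0, 1, -0.18, -0.93, 0, 0, 0, 0, 1, -0.18, -0.93, 0, 0, 0, 0, 1, -0.18, -0.93, 0, 0, 0, 0, 1, -0.18, -0.93, 0, 0, 0, 0, 1, -0.18, -0.93, 0, 0, 0, 0, 1, -0.18, -0.93, 0, 0, 0, 0, 1, -0.18, -0.93, 0, 0, 0, 0, 1]
}}

```text
t: 26.8
tcp_pos: [0.4681, -0.0488, 0.1622]
orientation: [0.0, 1.0, 0.001, 0.0]
force: [0.8, -0.4, 0.4]
grip_width: 0.0854
grasp_force: 0.0
```

{"fn": "arm_command", "kwargs": {
  "targets": [-0.18, -0.93, 0, 0, 0, 0, 1, -0.18, -0.93, 0, 0, 0, 0, 1, -0.18, -0.93, 0, 0, 0, 0, 1, -0.18, -0.93, 0, 0, 0, 0, 1, -0.18, -0.93, 0, 0, 0, 0, 1, -0.04, -0.93, 0, 0, 0, 0, 1, 0, 0, 0, 0, 0, 0, 1, 0, 0, 0, 0, 0, 0, 1]
}}

```text
t: 27.6
tcp_pos: [0.4446, 0.0898, 0.162]
orientation: [0.0, 1.0, 0.001, 0.0]
force: [0.2, 0.2, -0.2]
grip_width: 0.0858
grasp_force: 0.0
```

```bash
python3 look.py pics/t1.png
```

```text
circ [768.3 183.7  28.1] ztop 0.0861 [205 195 183]
circ [724.4 -18.6  27. ] ztop 0.0757 [144  85  62]
circ [646.4 -19.4  26.9] ztop 0.0752 [151  89  66]
circ [ 529.6 -375.6   27.2] ztop 0.0749 [ 84 107 128]
circ [521.3 -87.6  23.4] ztop 0.0943 [212 203 193]
```

{"fn": "arm_command", "kwargs": {
  "targets": [-0.16, 0, 0.98, 0, 0, 0, 1, 0, 0, 0.98, 0, 0, 0, 1, 0, 0, 0.98, 0, 0, 0, 1, 0, 0, 0.98, 0, 0, 0, 1, 0, 0, 0.6, 0, 0, 0, 1, 0, 0, 0.4, 0, 0, 0, 1, 0, 0, 0, 0, 0, 0, 1, 0, 0, 0, 0, 0, 0, 0]
}}

```text
t: 28.45
tcp_pos: [0.441, 0.0894, 0.039]
orientation: [0.0, 1.0, 0.0, 0.0]
force: [-0.7, -0.1, -0.2]
grip_width: 0.0733
grasp_force: 0.0
```

{"fn": "arm_command", "kwargs": {
  "targets": [0, 0, 0, 0, 0, 0, 0, 0, 0, 0, 0, 0, 0, 0, 0, 0, 0, 0, 0, 0, 0, 0, 0, 0, 0, 0, 0, 0, 0, 0, 0, 0, 0, 0, 0, 0, 0, 0, 0, 0, 0, 0, 0, 0, 0, 0, 0, 0, 0, 0, 0, 0, 0, 0, 0, 0]
}}

```text
t: 29.25
tcp_pos: [0.4415, 0.0897, 0.0399]
orientation: [0.0, 1.0, 0.0, 0.001]
force: [-1.3, -0.4, 4.7]
grip_width: 0.0529
grasp_force: 62.2
```

{"fn": "arm_command", "kwargs": {
  "targets": [0, 0, -0.5, 0, 0, 0, 0, 0, 0, -1, 0, 0, 0, 0, 0, 0, -1, 0, 0, 0, 0, 0, 0, -1, 0, 0, 0, 0, 0, 0, -1, 0, 0, 0, 0, 0.03, 0.95, -0.5, 0, 0, 0, 0, 0.03, 0.95, 0, 0, 0, 0, 0, 0.03, 0.95, 0, 0, 0, 0, 0]
}}

```text
t: 30.05
tcp_pos: [0.4433, 0.0178, 0.1653]
orientation: [0.001, 1.0, 0.001, 0.001]
force: [-0.3, 0.1, -1.5]
grip_width: 0.0531
grasp_force: 63.1
```

{"fn": "arm_command", "kwargs": {
  "targets": [0.03, 0.95, 0, 0, 0, 0, 0, 0.03, 0.95, 0, 0, 0, 0, 0, 0.03, 0.95, 0, 0, 0, 0, 0, 0.03, 0.95, 0, 0, 0, 0, 0, 0.03, 0.95, 0, 0, 0, 0, 0, 0.03, 0.95, 0, 0, 0, 0, 0, 0.03, 0.95, 0, 0, 0, 0, 0, 0.03, 0.95, 0, 0, 0, 0, 0]
}}

```text
t: 30.85
tcp_pos: [0.4491, -0.1724, 0.1646]
orientation: [0.0, 1.0, 0.001, 0.001]
force: [0.4, 0.3, -1.4]
grip_width: 0.0531
grasp_force: 63.1
```

{"fn": "arm_command", "kwargs": {
  "targets": [0.04, 0.95, 0, 0, 0, 0, 0, 0.04, 0.95, 0, 0, 0, 0, 0, 0.04, 0.95, 0, 0, 0, 0, 0, 0.04, 0.95, 0, 0, 0, 0, 0, 0.04, 0.95, 0, 0, 0, 0, 0, 0.04, 0.95, 0, 0, 0, 0, 0, 0.04, 0.95, 0, 0, 0, 0, 0, 0.04, 0.95, 0, 0, 0, 0, 0]
}}

```text
t: 31.65
tcp_pos: [0.4572, -0.3624, 0.1647]
orientation: [0.0, 1.0, 0.001, 0.001]
force: [0.9, -0.6, -1.9]
grip_width: 0.0532
grasp_force: 63.1
```

{"fn": "arm_command", "kwargs": {
  "targets": [0, 0, 0, 0, 0, 0, 0, 0, 0, 0, 0, 0, 0, 0, 0, 0, 0.5, 0, 0, 0, 0, 0, 0, 1, 0, 0, 0, 0, 0, 0, 1, 0, 0, 0, 0, 0, 0, 1, 0, 0, 0, 0, 0, 0, 0.8, 0, 0, 0, 0, 0, 0, 0, 0, 0, 0, 0]
}}

```text
t: 32.45
tcp_pos: [0.455, -0.3583, 0.0524]
orientation: [-0.002, 1.0, 0.001, -0.003]
force: [-0.3, -0.5, -1.0]
grip_width: 0.0531
grasp_force: 63.1
```

{"fn": "arm_command", "kwargs": {
  "targets": [0, 0, 0.5, 0, 0, 0, 0, 0, 0, 0.2, 0, 0, 0, 0, 0, 0, 0.1, 0, 0, 0, 0, 0, 0, 0.08, 0, 0, 0, 0, 0, 0, 0.04, 0, 0, 0, 0, 0, 0, 0.04, 0, 0, 0, 0, 0, 0, 0, 0, 0, 0, 0, 0, 0, 0, 0, 0, 0, 0]
}}

```text
t: 33.25
tcp_pos: [0.4572, -0.3616, 0.0322]
orientation: [0.0, 1.0, 0.0, 0.0]
force: [0.2, 0.5, -0.3]
grip_width: 0.0531
grasp_force: 63.2
```

Settled on target; final millimetres down.

{"fn": "arm_command", "kwargs": {
  "targets": [0, 0, 0.06, 0, 0, 0, 0, 0, 0, 0.06, 0, 0, 0, 0, 0, 0, 0.03, 0, 0, 0, 0, 0, 0, 0.02, 0, 0, 0, 0, 0, 0, 0.02, 0, 0, 0, 0, 0, 0, 0.01, 0, 0, 0, 0, 0, 0, 0, 0, 0, 0, 0, 0, 0, 0, 0, 0, 0, 0]
}}

```text
t: 34.05
tcp_pos: [0.4572, -0.3616, 0.0271]
orientation: [0.0, 1.0, 0.0, 0.0]
force: [0.4, 0.2, -1.4]
grip_width: 0.0533
grasp_force: 63.2
```

{"fn": "arm_command", "kwargs": {
  "targets": [0, 0, 0.02, 0, 0, 0, 0, 0, 0, 0.02, 0, 0, 0, 0, 0, 0, 0.02, 0, 0, 0, 0, 0, 0, 0.01, 0, 0, 0, 0, 0, 0, 0, 0, 0, 0, 0, 0, 0, 0, 0, 0, 0, 0, 0, 0, 0, 0, 0, 0, 0, 0, 0, 0, 0, 0, 0, 0]
}}

```text
t: 34.85
tcp_pos: [0.4573, -0.3616, 0.027]
orientation: [0.0, 1.0, 0.0, -0.0]
force: [-3.7, 2.1, 10.2]
grip_width: 0.0533
grasp_force: 63.9
```

{"fn": "arm_command", "kwargs": {
  "targets": [0, 0, -0.02, 0, 0, 0, 0, 0, 0, 0, 0, 0, 0, 1, 0, 0, 0, 0, 0, 0, 1, 0, 0, 0, 0, 0, 0, 1, 0, 0, 0, 0, 0, 0, 1, 0, 0, -0.4, 0, 0, 0, 1, 0, 0, -1, 0, 0, 0, 1, 0, 0, -1, 0, 0, 0, 1]
}}

```text
t: 35.65
tcp_pos: [0.4569, -0.3612, 0.0866]
orientation: [-0.0, 1.0, 0.0, -0.0]
force: [0.0, -0.3, 0.2]
grip_width: 0.0854
grasp_force: 0.0
```

{"fn": "arm_command", "kwargs": {
  "targets": [0, 0, -1, 0, 0, 0, 1, 0, 0, -1, 0, 0, 0, 1, 0, 0, -1, 0, 0, 0, 1, 0.21, -0.91, 0, 0, 0, 0, 1, 0.21, -0.91, 0, 0, 0, 0, 1, 0.21, -0.91, 0, 0, 0, 0, 1, 0.21, -0.91, 0, 0, 0, 0, 1, 0.21, -0.91, 0, 0, 0, 0, 1]
}}

```text
t: 36.45
tcp_pos: [0.4836, -0.2468, 0.1617]
orientation: [0.0, 1.0, 0.0, 0.0]
force: [-0.1, -0.5, -0.8]
grip_width: 0.0855
grasp_force: 0.0
```

{"fn": "arm_command", "kwargs": {
  "targets": [0.21, -0.91, 0, 0, 0, 0, 1, 0.21, -0.91, 0, 0, 0, 0, 1, 0.21, -0.91, 0, 0, 0, 0, 1, 0.21, -0.91, 0, 0, 0, 0, 1, 0.21, -0.91, 0, 0, 0, 0, 1, 0.21, -0.91, 0, 0, 0, 0, 1, 0.21, -0.91, 0, 0, 0, 0, 1, 0, 0, 0, 0, 0, 0, 1]
}}

```text
t: 37.25
tcp_pos: [0.5208, -0.0843, 0.1618]
orientation: [-0.001, 1.0, 0.003, 0.001]
force: [0.9, 0.1, -0.1]
grip_width: 0.0854
grasp_force: 0.0
```

{"fn": "arm_command", "kwargs": {
  "targets": [0, 0, 0, 0, 0, 0.9, 1, 0, 0, 0, 0, 0, 0.9, 1, 0, 0, 0, 0, 0, 0.9, 1, 0, 0, 0, 0, 0, 0.9, 1, 0, 0, 0, 0, 0, 0.9, 1, 0, 0, 0, 0, 0, 0, 1, 0, 0, 0, 0, 0, 0, 1, 0, 0, 0, 0, 0, 0, 1]
}}

```text
t: 38.05
tcp_pos: [0.5199, -0.0888, 0.161]
orientation: [0.0, 0.975, -0.222, 0.0]
force: [-0.3, -0.5, -1.1]
grip_width: 0.0853
grasp_force: 0.0
```

```bash
python3 look.py pics/t2.png
```

```text
circ [769.2 183.4  28.7] ztop 0.0858 [206 197 185]
circ [724.6 -19.   27.2] ztop 0.0752 [145  85  63]
circ [646.6 -19.2  27. ] ztop 0.0755 [154  91  67]
circ [ 529.3 -376.2   27.9] ztop 0.0755 [60 75 88]
circ [ 455.8 -362.5   27.5] ztop 0.0755 [ 83 106 128]
```

{"fn": "arm_command", "kwargs": {
  "targets": [0, 0, 0.98, 0, 0, 0, 1, 0, 0, 0.98, 0, 0, 0, 1, 0, 0, 0.98, 0, 0, 0, 1, 0, 0, 0.98, 0, 0, 0, 1, 0, 0, 0.6, 0, 0, 0, 1, 0, 0, 0.36, 0, 0, 0, 1, 0, 0, 0, 0, 0, 0, 1, 0, 0, 0, 0, 0, 0, 0]
}}

```text
t: 38.9
tcp_pos: [0.5207, -0.0886, 0.0396]
orientation: [0.0, 0.975, -0.223, 0.001]
force: [-0.7, -0.1, 0.8]
grip_width: 0.0732
grasp_force: 0.0
```

{"fn": "arm_command", "kwargs": {
  "targets": [0, 0, 0, 0, 0, 0, 0, 0, 0, 0, 0, 0, 0, 0, 0, 0, 0, 0, 0, 0, 0, 0, 0, 0, 0, 0, 0, 0, 0, 0, 0, 0, 0, 0, 0, 0, 0, 0, 0, 0, 0, 0, 0, 0, 0, 0, 0, 0, 0, 0, 0, 0, 0, 0, 0, 0]
}}

```text
t: 39.7
tcp_pos: [0.5208, -0.0885, 0.0398]
orientation: [0.0, 0.975, -0.223, 0.001]
force: [-1.3, 0.6, 6.3]
grip_width: 0.0354
grasp_force: 57.8
```

{"fn": "arm_command", "kwargs": {
  "targets": [0, 0, -0.5, 0, 0, 0, 0, 0, 0, -1, 0, 0, 0, 0, 0, 0, -1, 0, 0, 0, 0, 0, 0, -1, 0, 0, 0, 0, 0, 0, -1, 0, 0, 0, 0, 0, 0, -0.5, 0, 0, -0.88, 0, 0, 0, 0, 0, 0, -0.88, 0, 0, 0, 0, 0, 0, -0.88, 0]
}}

```text
t: 40.5
tcp_pos: [0.5197, -0.0885, 0.1646]
orientation: [0.0, 0.996, -0.091, 0.0]
force: [-0.4, -0.6, -1.9]
grip_width: 0.0357
grasp_force: 57.1
```

{"fn": "arm_command", "kwargs": {
  "targets": [0, 0, 0, 0, 0, -0.88, 0, 0, 0, 0, 0, 0, -0.88, 0, 0, 0, 0, 0, 0, -0.88, 0, 0, 0, 0, 0, 0, -0.88, 0, 0, 0, 0, 0, 0, 0, 0, 0.07, -0.9, 0, 0, 0, 0, 0, 0.07, -0.9, 0, 0, 0, 0, 0, 0.07, -0.9, 0, 0, 0, 0, 0]
}}

```text
t: 41.3
tcp_pos: [0.5134, -0.0204, 0.1638]
orientation: [0.0, 0.997, 0.082, -0.0]
force: [-0.2, -0.8, -2.0]
grip_width: 0.0351
grasp_force: 57.2
```

{"fn": "arm_command", "kwargs": {
  "targets": [0.07, -0.9, 0, 0, 0, 0, 0, 0.07, -0.9, 0, 0, 0, 0, 0, 0.07, -0.9, 0, 0, 0, 0, 0, 0.07, -0.9, 0, 0, 0, 0, 0, 0.07, -0.9, 0, 0, 0, 0, 0, 0.07, -0.9, 0, 0, 0, 0, 0, 0.07, -0.9, 0, 0, 0, 0, 0, 0.07, -0.9, 0, 0, 0, 0, 0]
}}

```text
t: 42.1
tcp_pos: [0.4974, 0.1594, 0.1639]
orientation: [0.0, 0.997, 0.082, -0.0]
force: [0.8, 0.1, -2.3]
grip_width: 0.0357
grasp_force: 57.2
```

{"fn": "arm_command", "kwargs": {
  "targets": [0.07, -0.9, 0, 0, 0, 0, 0, 0.07, -0.9, 0, 0, 0, 0, 0, 0.07, -0.9, 0, 0, 0, 0, 0, 0.07, -0.9, 0, 0, 0, 0, 0, 0.07, -0.9, 0, 0, 0, 0, 0, 0.07, -0.9, 0, 0, 0, 0, 0, 0.07, -0.9, 0, 0, 0, 0, 0, 0, 0, 0, 0, 0, 0, 0]
}}

```text
t: 42.9
tcp_pos: [0.4819, 0.3199, 0.164]
orientation: [-0.001, 0.996, 0.085, -0.0]
force: [-0.3, -0.2, -1.3]
grip_width: 0.0353
grasp_force: 57.3
```

{"fn": "arm_command", "kwargs": {
  "targets": [0, 0, 0.5, 0, 0, 0, 0, 0, 0, 1, 0, 0, 0, 0, 0, 0, 1, 0, 0, 0, 0, 0, 0, 1, 0, 0, 0, 0, 0, 0, 1, 0, 0, 0, 0, 0, 0, 0.4, 0, 0, 0, 0, 0, 0, 0.2, 0, 0, 0, 0, 0, 0, 0.1, 0, 0, 0, 0]
}}

```text
t: 43.7
tcp_pos: [0.4842, 0.3157, 0.0338]
orientation: [0.0, 0.997, 0.083, 0.0]
force: [0.0, 0.0, -1.2]
grip_width: 0.0358
grasp_force: 57.3
```

{"fn": "arm_command", "kwargs": {
  "targets": [0, 0, 0.06, 0, 0, 0, 0, 0, 0, 0.04, 0, 0, 0, 0, 0, 0, 0.04, 0, 0, 0, 0, 0, 0, 0.04, 0, 0, 0, 0, 0, 0, 0.03, 0, 0, 0, 0, 0, 0, 0, 0, 0, 0, 0, 0, 0, 0, 0, 0, 0, 0, 0, 0, 0, 0, 0, 0, 0]
}}

```text
t: 44.5
tcp_pos: [0.4838, 0.3162, 0.0286]
orientation: [0.0, 0.997, 0.083, 0.0]
force: [-0.1, -0.3, -1.7]
grip_width: 0.0355
grasp_force: 57.3
```

{"fn": "arm_command", "kwargs": {
  "targets": [0, 0, 0.03, 0, 0, 0, 0, 0, 0, 0.03, 0, 0, 0, 0, 0, 0, 0.02, 0, 0, 0, 0, 0, 0, 0.01, 0, 0, 0, 0, 0, 0, 0, 0, 0, 0, 0, 0, 0, 0, 0, 0, 0, 0, 0, 0, 0, 0, 0, 0, 0, 0, 0, 0, 0, 0, 0, 0]
}}

```text
t: 45.3
tcp_pos: [0.4837, 0.3161, 0.0269]
orientation: [0.0, 0.997, 0.083, 0.0]
force: [-2.1, -1.3, 5.0]
grip_width: 0.0353
grasp_force: 58.0
```

Contact; release, rise straight, and move clear toward the shelf.

{"fn": "arm_command", "kwargs": {
  "targets": [0, 0, 0, 0, 0, 0, 1, 0, 0, 0, 0, 0, 0, 1, 0, 0, 0, 0, 0, 0, 1, 0, 0, 0, 0, 0, 0, 1, 0, 0, 0, 0, 0, 0, 1, 0, 0, 0, 0, 0, 0, 1, 0, 0, -0.4, 0, 0, 0, 1, 0, 0, -1, 0, 0, 0, 1]
}}

```text
t: 46.1
tcp_pos: [0.4823, 0.3151, 0.0601]
orientation: [0.001, 0.997, 0.083, -0.002]
force: [0.7, 1.0, 0.5]
grip_width: 0.0854
grasp_force: 0.0
```

{"fn": "arm_command", "kwargs": {
  "targets": [0, 0, -1, 0, 0, 0, 1, 0, 0, -1, 0, 0, 0, 1, 0, 0, -1, 0, 0, 0, 1, 0, 0, -1, 0, 0, 0, 1, 0, 1, -0.5, 0, 0, 0, 1, 0, 1, 0, 0, 0, 0, 1, 0, 1, 0, 0, 0, 0, 1, 0, 1, 0, 0, 0, 0, 1]
}}

```text
t: 46.9
tcp_pos: [0.5005, 0.2169, 0.1748]
orientation: [0.0, 0.997, 0.084, 0.001]
force: [1.1, 0.3, -0.1]
grip_width: 0.0854
grasp_force: 0.0
```

{"fn": "arm_command", "kwargs": {
  "targets": [0, 1, 0, 0, 0, 0, 1, 0, 1, 0, 0, 0, 0, 1, 0, 1, 0, 0, 0, 0, 1, 0, 1, 0, 0, 0, 0, 1, 0, 0, 0, 0, 0, 0, 1, 0, 0, 0, 0, 0, 0, 1, 0, 0, 0, 0, 0, 0, 1, 0, 0, 0, 0, 0, 0, 1]
}}

```text
t: 47.7
tcp_pos: [0.5167, 0.1204, 0.1741]
orientation: [-0.0, 0.996, 0.084, 0.0]
force: [0.3, -0.4, 0.5]
grip_width: 0.0851
grasp_force: 0.0
```

```bash
python3 look.py pics/t3.png
```

```text
circ [768.6 184.4  28.9] ztop 0.0859 [208 198 187]
circ [724.5 -18.9  26.7] ztop 0.0754 [146  86  63]
circ [646.5 -19.   27. ] ztop 0.0755 [155  92  68]
circ [ 529.1 -375.5   27.2] ztop 0.0752 [ 85 109 130]
circ [483.  319.5  20.5] ztop 0.0805 [228 220 211]
circ [ 456.2 -361.8   27.8] ztop 0.0755 [ 68  85 101]
```

View pics/t3.png

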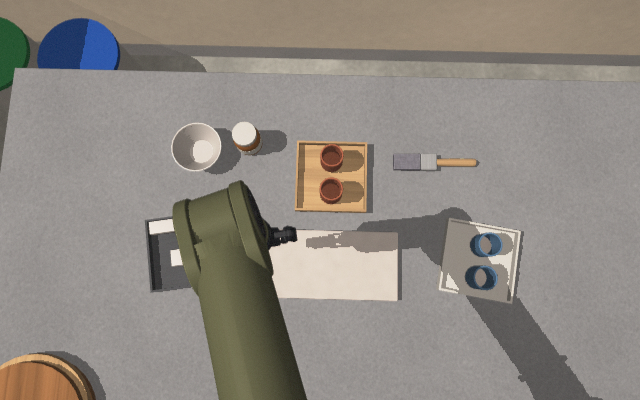

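The picture shows the clay cups in the wooden tray at (331,157) and (331,189) and the blue cups in the white tray at (486,244) and (480,277). The post is partly hidden in the dark tray at about (178,257). Its top measures 80.5 mm and the cup tops 75 mm, as they should when standing on the tray floor. The bystanders have not moved.

```bash
python3 -c "
from plant import env
print(env.sign_off())"
```

```text
the job is handed in; nothing more can be done
None
```

The job is handed in: both terracotta cups are in the wooden tray, both blue cups in the white tray and the post in the dark steel tray, all upright on the tray floors, with the jar, bowl and brush left where they were.

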